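Crank the sample feed to its index mark

TASK

Use the loose crank to wind the carriage of the sample feed along, away from the gearbox, until its black pointer lines up with the red index: set the crank fully down on the square shaft and let go of it, then take it again by its black handle and turn it clockwise through the two to three full turns needed. Leave the crank seated on the shaft and the dish on the carriage; do not push the carriage or the index directly, and leave the timer, bottle and mug alone.

Things in the scene. Friction and masses are not known exactly. Their poses are not given: they have to be found in the camera images.
- feeder: Hand-cranked sample feed, fixed: grey base 250 x 100 mm, blue gearbox (80 x 84 mm, top 75 mm above the table) at one end. Origin on the table below the drive shaft's axis; z up, x from the gearbox along the travel. Base from x = -45 to 205 mm; carriage, scale strip and red index lie beyond x = 41 mm, up to 100 mm to the side, none higher than 84 mm.
- drive_shaft (a joint): Angle of the vertical drive shaft (rad), 0 at the start, growing clockwise seen from above. Each full turn (6.283) moves the carriage 12 mm away from the gearbox (feeder's +x). Turns from 0 to 26.3 rad. Stays where it is left; needs about 0.12 N m. At 0 the sides of its square lie along the feeder's x and y.
- shaft_seat (a point): Centre of the round collar (38 mm across, top 80 mm above the table) at the foot of the shaft's square end, on the axis; z up, x and y along the square's sides, turning with it. The square end, 16 x 16 mm, rises 26 mm above this point (top 4 to 5 mm narrowed to 12.5 mm). The seated crank's hub rests on the collar: its origin is then at this point.
- carriage: Aluminium carriage plate 90 x 134 mm with a 5 mm lip, carrying the dish; plate top 55 mm above the table. Origin at the centre of the plate's underside. Cannot be pushed along by hand; only the shaft drives it.
- pointer (a point): Tip of the black pointer on the right-hand (feeder's -y) side of the carriage; moves with it. Axes as the feeder's.
- index_line (a point): Mark on the red index, a red fin 4 mm thick and 32 mm tall, clamped on the scale strip beside the carriage. Axes as the feeder's. The pointer is in line when it has the same position as this point along the feeder's x; it starts 25 to 36 mm short (2.1 to 3 turns).
- crank: Loose steel crank, 0.3 to 0.5 kg, standing on its hub on the table. Origin at the centre of the hub's underside, z up, x along the arm to the handle. Hub 38 x 38 x 32 mm with a square socket from below, 18 mm wide, 32 deep, mouth flared 3 mm each side, sides along x and y (fits at any quarter turn, 0.13 rad play). Arm 24 mm wide, 32 to 40 mm above the origin, to x = 87 mm.
- hub_grip (a point): Middle of the square grip on top of the crank's hub, 53 mm above the crank's origin on the hub's axis: 24 x 24 mm, sides along the crank's x and y, from 40 to 66 mm above the origin.
- handle_mid (a point): Middle of the crank's upright black handle: cylinder 24 mm in diameter, from 41 to 87 mm above the crank's origin (this point at 65 mm), 70 mm from the hub's axis along the crank's x. It spins freely on the arm, so it can be held with the gripper's yaw unchanged while the crank goes round.
- sample_dish: Stainless dish 78 x 120 x 26 mm lying loose on the carriage, origin at the centre of its underside.
- kitchen_timer: White timer with a black knob, 66 x 66 x 44 mm, bystander; origin at the centre of its underside.
- amber_bottle: Amber bottle with a black cap, 46 mm in diameter, 98 mm tall, bystander; origin at the centre of its underside.
- white_mug: White mug, 78 x 110 x 97 mm, bystander; origin at the centre of its underside.

How it is judged:
On the way, in this order (a step that is already met when the one before it is completed fails the run):
1. the crank is seated on the shaft and let go, before the shaft has been turned (z of crank in the frame of shaft_seat below 0.006 m and horizontal distance between crank and shaft_seat below 0.005 m and angle between crank's own z axis and vertical below 0.12 rad and value of joint drive_shaft below 1 rad and contact force between the fingers and crank below 0.3 N), for 0.2 s.
2. the crank, on the shaft, is held by its handle after the first full turn (z of crank in the frame of shaft_seat below 0.014 m and horizontal distance between crank and shaft_seat below 0.01 m and angle between crank's own z axis and vertical below 0.25 rad and value of joint drive_shaft above 6.28 rad and distance between the grasp point and handle_mid below 0.045 m and contact force between the fingers and crank above 1 N), for 0.1 s.
At the end, for the whole second after the job is handed in: The black pointer is within 2 mm of the red index along the travel (within the fin's thickness), the crank still sits fully down on the shaft (within 6 mm of the collar, upright), at rest and released, and the dish lies on the carriage where it was (within 10 mm) (z of crank in the frame of shaft_seat below 0.006 m and horizontal distance between crank and shaft_seat below 0.005 m and angle between crank's own z axis and vertical below 0.12 rad and x of pointer in the frame of index_line between -0.002 and 0.002 m and z of sample_dish in the frame of carriage below 0.016 m and horizontal distance between sample_dish and carriage below 0.01 m and linear speed of crank below 0.02 m/s); the robot touches nothing.
It fails at once if the shaft is turned without the crank on it (velocity of joint drive_shaft above 0.5 rad/s and distance between crank and shaft_seat above 0.03 m).
It fails at once if the carriage is pushed by the fingers (contact force between the fingers and carriage above 6 N).
It fails at once if the dish is thrown off the carriage (horizontal distance between sample_dish and carriage above 0.03 m).
It fails at once if the red index is shifted (distance of index_line from where it was at the start of the episode above 0.003 m).
It fails at once if the timer, the bottle or the mug is moved or tipped (distance of any of kitchen_timer, amber_bottle, white_mug from where it was at the start of the episode above 0.03 m or angle between any of kitchen_timer, amber_bottle, white_mug's own z axis and vertical above 0.5 rad).
It also fails if it takes over 72 s, if anything falls off the work surface, if the arm or the gripper's body presses on something with over 40 N, if the wrist force passes 120 N, or if a joint passes its speed limit or range.

ROBOT

A 7-joint arm with a two-finger parallel gripper is mounted at the origin on a cart in front of the work surface, level with it; the furniture and walls round the work are solid. World frame = base frame: x ahead of the robot, y to its left, z up, the work surface at z = 0. Lengths are in m, angles in rad, forces in N, time in s.
With the tool pointing down it reaches from about 0.425 to 0.825 m from the base axis. Payload 3.6 kg.
Tool frame: the origin (TCP) lies midway between the tips of the shut fingers; the grasp point (between the pads) lies 19 mm behind it (grip_depth is the z of the grasp point in the tool frame, in m); z points along the fingers, y is the line along which they close (so a half turn about z gives the same grasp; the last joint's range is limited). The gripper opens to 93 mm and grips with 3 to 60 N. Pads are 15 mm wide; open, the fingers measure 128 mm over their backs; the gripper's body (75 mm by 188 mm) begins 65 mm behind the grasp point.
Start: joints at [-0.026, 0.615, -0.013, 1.423, 0.008, 1.103, -0.04], TCP at [0.65, 0, 0.219] pointing down, gripper open.
Joint ranges: [-3.12, 3.12], [-0.3, 2.06], [-1.34, 1.32], [0.26, 2.42], [-1.36, 4.5], [0.01, 1.98], [-2.84, 2.84]. Speed limits (rad/s): [2.79, 2.79, 3.14, 3.14, 3.14, 3.14, 3.14].

INTERFACE

Orientations are given as a rotation vector (axis times angle).
In Python, from workcell import get_state, capture, camera_model, hand_in, grip_depth gives the robot as it stands.
- The arm moves only by the shell command python3 -m pendant 'ROWS' [OPENING]. ROWS is JSON, a list of rows, each a list of 6 numbers: the shift along the world's x, y, z in mm, then the turn, a rotation vector about the world's x, y, z in rad. A call has 1 to 5 rows; each row shifts and turns the commanded pose from where the row before left it; what a row does not reach is not made up. A row lasts 1/10 s, in which the tool goes at most 50 mm and 8.59 degrees, less where a joint would pass 70% of its speed; a pose out of reach is approached as far as the arm can. A call with a gripper value outside its range is refused whole. OPENING is the finger opening in mm, from 0 to 93, set as the call begins (- or left out, the last holds). The fingers move at their own pace and stop on an object; the grip force is fixed at half the most. Time passes only in rows, so rows that do not move let the fingers close. It gives the time, the measured TCP pose, the force, the opening and the grip force at its end, in the units of the state.
- get_state(): the state, without advancing time (a new reading comes with each control period).
- capture(name): name is "scene" or "side" or "wrist"; returns the picture (420x560x3 uint8, red, green, blue); there is no depth.
- camera_model(name): a dict with "K" (3x3 intrinsics, pixels), "cam_to_world" (4x4, takes a point from camera to world coordinates). Camera axes: x right, y down, z forward; pixel columns grow to the right and rows downward; lengths in m; the calibration is good to about 2 mm. The wrist camera is an equidistant fisheye: a pixel r from the principal point sees the ray r / f radians off the axis. A picture is of the moment at which its call begins: read the wrist's pose just before it. camera_model takes no time and is no camera call; for the wrist camera it gives the pose at the moment of the call.
- hand_in(): hands the job in; it is judged then, once.
The state is a dict: "clock": time; "joint_positions": joint angles; "qd": joint speeds; "joint_torque": joint torques, N m; "tcp_pos": TCP position; "tool_rot": TCP orientation; "ft_force": force on the tool from outside, world axes, zero at the start; "wrist_torque": the same for the moment, N m; "width": finger opening in m; "grip_force": force on a finger pad.
Only numpy, scipy, OpenCV 4.12 (cv2) and the standard library are available. Lean on these libraries where they do the work, as an engineer would, in place of code of your own. Each camera call takes 0.05 s, during which the arm holds its last target. There are 200 camera calls.

## Working session

There is one attempt and no reset: what is moved stays moved. The work goes in short steps, Python scripts to look and compute and a shell command to move; the robot and the scene stay as the last step left them, time stands still between calls to the robot, and variables do not carry over. Pictures are saved under pics/ and viewed, at most 10 in all, crops included, and the job is handed in when it is done.

```bash
mkdir -p pics; ls; python3 - <<'E'
from workcell import *
import cv2,json
for n in ["scene","side","wrist"]:
    m=camera_model(n); im=capture(n); cv2.imwrite(f"pics/{n}0.png",im[:,:,::-1])
    print(n,m["K"],m["cam_to_world"])
s=get_state();print(s)
E
```

```text
pics
scene [[534.8712737    0.         291.81279803]
 [  0.         534.8712737  209.03138927]
 [  0.           0.           1.        ]] [[-0.69903369 -0.28554023  0.65560558 -0.46367919]
 [-0.71507856  0.28401771 -0.63874611  0.92478139]
 [-0.00381589 -0.91531454 -0.40272165  0.727347  ]
 [ 0.          0.          0.          1.        ]]
side [[390.40005672   0.         280.53126175]
 [  0.         390.40005672 205.7215926 ]
 [  0.           0.           1.        ]] [[ 0.81759319 -0.29810313  0.49262145  0.05897938]
 [-0.57538536 -0.45530209  0.67943483 -0.79238916]
 [ 0.02174993 -0.83894847 -0.54377607  0.63341434]
 [ 0.          0.          0.          1.        ]]
wrist [[325.1922621    0.         279.00340482]
 [  0.         325.1922621  206.37637883]
 [  0.           0.           1.        ]] [[ 9.99995816e-01 -4.45313176e-04 -2.85822224e-03  6.49864512e-01]
 [-1.17785304e-03 -9.65142806e-01 -2.61721183e-01  7.36793416e-02]
 [-2.64204474e-03  2.61723454e-01 -9.65139292e-01  3.83344209e-01]
 [ 0.00000000e+00  0.00000000e+00  0.00000000e+00  1.00000000e+00]]
{'clock': 0.15, 'joint_positions': array([-0.0264966 ,  0.61570408, -0.01259449,  1.42451957,  0.00811047,
        1.10337939, -0.0404029 ]), 'qd': array([-0.00011267, -0.00252339, -0.00169269, -0.00278872, -0.00118611,
        0.00098477,  0.00181357]), 'joint_torque': array([ 1.13936116e-03, -4.59350109e+01,  2.09416850e-01, -1.65943640e+01,
       -6.11101720e-02,  1.81601685e-02,  1.63591380e-04]), 'tcp_pos': array([ 6.49402758e-01, -2.16353386e-06,  2.17746514e-01]), 'tool_rot': array([-2.22043136e+00, -2.22052979e+00,  2.21885500e-03]), 'ft_force': array([ 0.22288928, -0.29858044,  0.22193936]), 'wrist_torque': array([-0.0612715 , -0.00191253, -0.00643603]), 'grip_force': 0.0, 'width': 0.0931806279199951}
```

View pics/scene0.png

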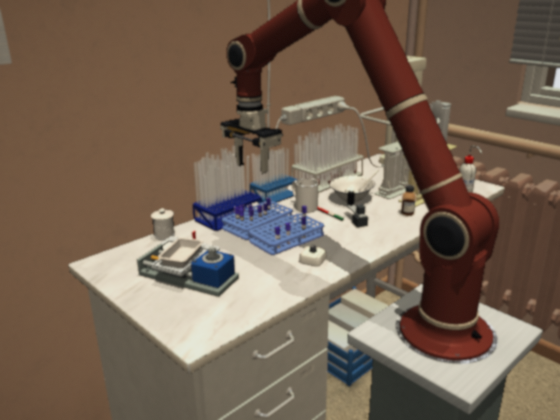

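View pics/side0.png

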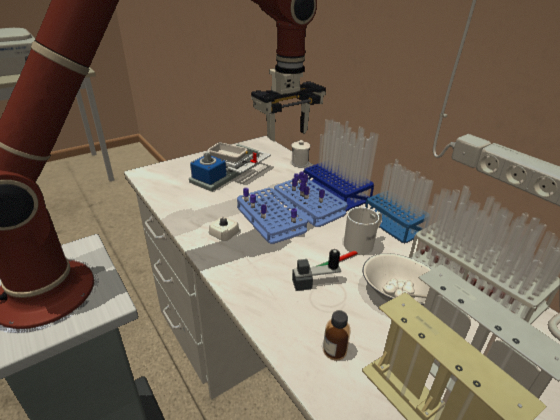

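View pics/wrist0.png

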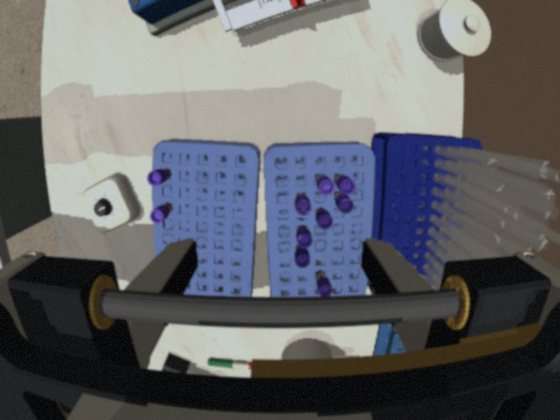

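```bash
cat > h.py <<'E'
import numpy as np,cv2
from workcell import *
def ray(n,uv,m=None):
    m=m or camera_model(n);K=np.array(m["K"]);T=np.array(m["cam_to_world"])
    x=(uv[0]-K[0,2])/K[0,0];y=(uv[1]-K[1,2])/K[1,1]
    if n=="wrist":
        r=np.hypot(x,y);s=np.sin(r)/r if r>1e-9 else 1;d=np.array([x*s,y*s,np.cos(r)])
    else: d=np.array([x,y,1.])
    return T[:3,3],T[:3,:3]@d
def onz(n,uv,z,m=None):
    o,d=ray(n,uv,m);return o+d*(z-o[2])/d[2]
def proj(n,p,m=None):
    m=m or camera_model(n);K=np.array(m["K"]);T=np.array(m["cam_to_world"])
    c=T[:3,:3].T@(np.array(p)-T[:3,3])
    if n=="wrist":
        t=np.arctan2(np.hypot(c[0],c[1]),c[2]);q=c[:2]/np.hypot(c[0],c[1])*t
    else:q=c[:2]/c[2]
    return q*K[0,0]+K[:2,2]
def two(a,ua,b,ub,ma=None,mb=None):
    o1,d1=ray(a,ua,ma);o2,d2=ray(b,ub,mb)
    t=np.linalg.lstsq(np.c_[d1,-d2],o2-o1,rcond=None)[0]
    p,q=o1+d1*t[0],o2+d2*t[1];return (p+q)/2,np.linalg.norm(p-q)
E
python3 - <<'E'
from h import *
print("grip",onz("side",(303,264),.066),"handle",onz("side",(334,251),.087))
print("shaft top",onz("side",(208,156),.106),two("side",(208,156),"scene",(212,250)))
print("index",onz("side",(255,154),.08),"bottle",onz("side",(340,317),.098),"mug",onz("side",(363,212),.097),"timer",onz("side",(222,220),.044))
s=cv2.imread("pics/side0.png");a=cv2.resize(s[235:295,280:360],None,fx=5,fy=5,interpolation=2);b=cv2.resize(s[135:195,180:280],None,fx=4,fy=5,interpolation=2)
cv2.imwrite("pics/c1.png",np.hstack([a,b]))
E
```

```text
grip [ 0.47974341 -0.30094773  0.066     ] handle [ 0.54710091 -0.32327718  0.087     ]
shaft top [0.51190678 0.21745135 0.106     ] (array([0.5233942 , 0.24165953, 0.09436439]), np.float64(0.002342371354530876))
index [0.66925211 0.19877258 0.08      ] bottle [ 0.42448216 -0.4750873   0.098     ] mug [ 0.70008399 -0.25801905  0.097     ] timer [ 0.42538878 -0.02817924  0.044     ]
```

View pics/c1.png

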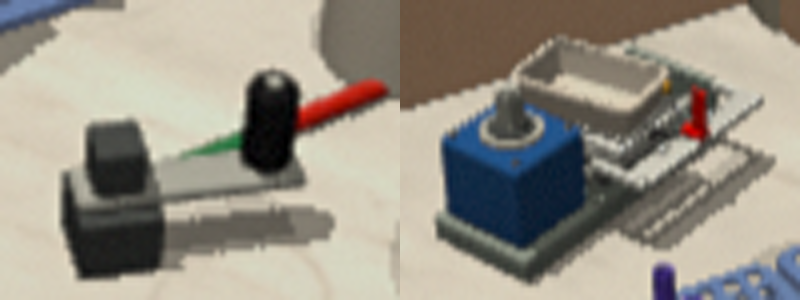

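The side view shows the crank's hub grip top at about (303,261) and its handle top at (334,251). The shaft top is at (207,153) and the red fin at (254,153). The wrist view shows racks with the feeder at the top edge. I'll go above the crank for a closer look.

```bash
python3 -m pendant '[[-14,-36,0,0,0,0],[-14,-36,0,0,0,0],[-14,-36,0,0,0,0],[-14,-36,0,0,0,0],[-14,-36,0,0,0,0]]' && python3 -m pendant '[[-14,-36,0,0,0,0],[-14,-36,0,0,0,0],[-14,-36,0,0,0,0],[-14,-36,0,0,0,0],[-14,-36,0,0,0,0]]' && python3 -m pendant '[[0,0,0,0,0,0],[0,0,0,0,0,0]]'
python3 - <<'E'
from h import *
m=camera_model("wrist");im=capture("wrist")[:,:,::-1].copy()
np.save("w1.npy",m["cam_to_world"]);cv2.imwrite("pics/w1.png",im)
for p in [(.480,-.300,.066),(.547,-.323,.087)]: print(proj("wrist",p,m))
cv2.imwrite("pics/w1c.png",im)
E
```

```text
clock: 0.65
tcp_pos: [0.579, -0.1813, 0.2184]
tool_rot: [-2.221, -2.221, 0.001]
ft_force: [0.1, 0.4, -0.2]
width: 0.093
grip_force: 0.0
clock: 1.15
tcp_pos: [0.5091, -0.3612, 0.2183]
tool_rot: [-2.221, -2.221, 0.0]
ft_force: [1.0, 0.1, 0.5]
width: 0.0929
grip_force: 0.0
clock: 1.35
tcp_pos: [0.5091, -0.3608, 0.2181]
tool_rot: [-2.224, -2.218, 0.0]
ft_force: [0.6, 0.9, 0.3]
width: 0.0929
grip_force: 0.0
[248.98258847 133.86068355]
[320.09110377 159.56561306]
```

View pics/w1.png

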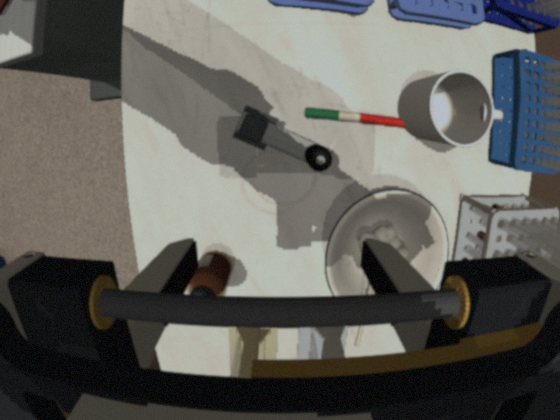

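```bash
python3 - <<'E'
from h import *
im=cv2.imread("pics/w1.png")
c=cv2.resize(im[95:180,225:345],None,fx=6.5,fy=6.5,interpolation=2)
cv2.imwrite("pics/w1c.png",np.clip(c.astype(float)*2.2,0,255).astype(np.uint8))
E
```

```text
(no output)
```

View pics/w1c.png

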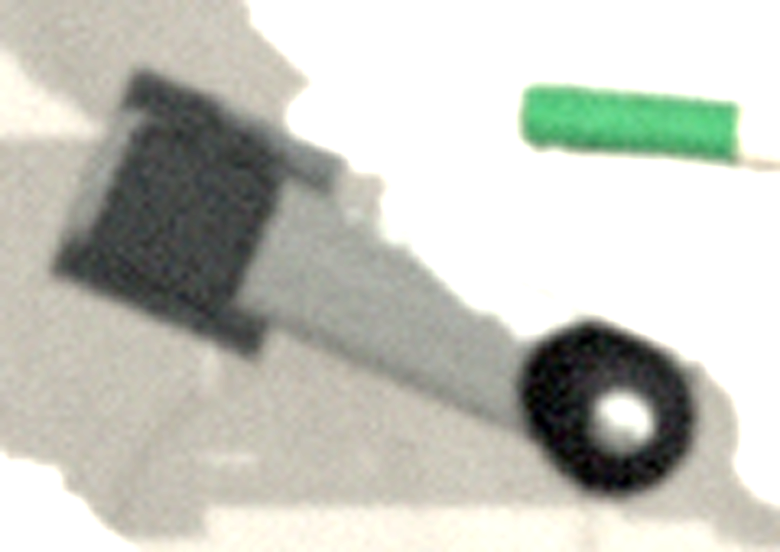

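```bash
python3 - <<'E'
from h import *
m=camera_model("wrist");print(np.abs(np.load("w1.npy")-m["cam_to_world"]).max())
f=lambda q:(225+q[0]/6.5,95+q[1]/6.5)
g=[onz("wrist",f(q),.066,m)[:2] for q in [(145,120),(285,175),(235,305),(95,250)]]
g=np.array(g);print("grip c",g.mean(0),[np.linalg.norm(g[i]-g[i-1]) for i in range(4)],[np.degrees(np.arctan2(*(g[a]-g[b])[::-1])) for a,b in[(1,0),(2,3),(0,3),(1,2)]])
h=np.array([onz("wrist",f(q),.032,m)[:2] for q in [(140,70),(335,185),(255,350),(55,270)]])
print("hub c",h.mean(0),[np.linalg.norm(h[i]-h[i-1]) for i in range(4)],[np.degrees(np.arctan2(*(h[a]-h[b])[::-1])) for a,b in[(1,0),(2,3),(0,3),(1,2)]])
t=onz("wrist",f((610,405)),.085,m)[:2];print("handle",t)
for c in(g.mean(0),h.mean(0)):d=t-c;print(np.hypot(*d),np.degrees(np.arctan2(d[1],d[0])))
print(two("side",(303,261),"wrist",f((188,212)),None,m),two("side",(334,251.5),"wrist",f((610,405)),None,m))
E
```

```text
0.0031721134155936756
grip c [ 0.4861859  -0.29214171] [np.float64(0.020985108879090324), np.float64(0.02253844149020295), np.float64(0.02097140044370202), np.float64(0.022704490016774048)] [np.float64(-22.299121688199126), np.float64(-22.258216239471153), np.float64(68.33629991081457), np.float64(68.79041181417992)]
hub c [ 0.48458564 -0.29386693] [np.float64(0.03625645738983663), np.float64(0.03757358119342597), np.float64(0.03058308196780435), np.float64(0.036081442172917394)] [np.float64(-31.350024366313804), np.float64(-22.597561957481197), np.float64(66.2785390613365), np.float64(64.09256767104658)]
handle [ 0.54717289 -0.31910759]
0.06668261854153333 -23.853003217994402
0.06748521544119185 -21.963608274137435
(array([ 0.48610566, -0.29231825,  0.06530896]), np.float64(0.0006401289943643281)) (array([ 0.54853956, -0.32022881,  0.08269103]), np.float64(0.0027316870865798757))
```

The enlarged view puts the grip top at about pixel (254,128) and the handle top at (319,157). That places the hub at about (0.485,-0.293) with yaw about -22.5°. I'll grip it across the crank's x direction.

```bash
python3 -m pendant '[[-8,22,-20,0,0,-0.13],[-8,23,-20,0,0,-0.13],[-8,23,-20,0,0,-0.13],[0,0,-30,0,0,0],[0,0,0,0,0,0]]' 45 && python3 - <<'E'
from h import *
m=camera_model("wrist");im=capture("wrist")[:,:,::-1]
cv2.imwrite("pics/w2.png",im);s=cv2.resize(capture("side")[200:300,250:390,::-1],None,fx=3,fy=4.2)
cv2.imwrite("pics/w2.png",np.hstack([cv2.resize(im,(375,420)),s]))
E
```

```text
clock: 1.9
tcp_pos: [0.4847, -0.2872, 0.1255]
tool_rot: [-2.598, -1.751, 0.004]
ft_force: [-1.2, 0.2, -0.2]
width: 0.0574
grip_force: 0.0
```

View pics/w2.png

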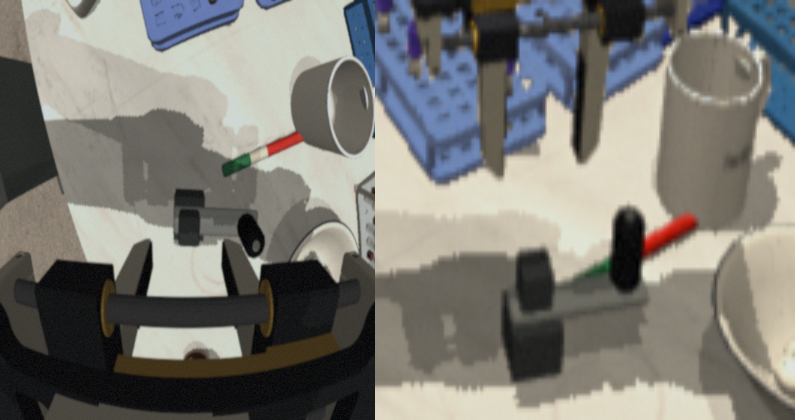

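The wrist view shows the crank's arm level in the picture, with the hub centred between the fingers. I'll lower the tool.

```bash
python3 -m pendant '[[0,-6,-20,0,0,0],[0,0,-25,0,0,0],[0,0,-20,0,0,0],[0,0,-12,0,0,0],[0,0,0,0,0,0]]' 42
```

```text
clock: 2.5
tcp_pos: [0.4861, -0.298, 0.0513]
tool_rot: [-2.609, -1.748, 0.0]
ft_force: [0.2, 0.1, 0.5]
width: 0.0417
grip_force: 0.0
```

```bash
python3 -m pendant '[[0,0,-3,0,0,0],[0,0,0,0,0,0],[0,0,0,0,0,0],[0,0,0,0,0,0],[0,0,0,0,0,0]]' 0
```

```text
clock: 3.0
tcp_pos: [0.4862, -0.2981, 0.0494]
tool_rot: [2.609, 1.749, 0.001]
ft_force: [-1.4, 0.3, 4.2]
width: 0.0242
grip_force: 29.5
```

The grip holds (24.2 mm), but it is about 4 mm off centre along the pads. I'll reopen and recentre.

```bash
python3 -m pendant '[[0,0,0,0,0,0],[0,0,0,0,0,0],[2,4,-3,0,0,0],[0,0,0,0,0,0]]' 40; python3 -m pendant '[[0,0,0,0,0,0],[0,0,0,0,0,0],[0,0,0,0,0,0],[0,0,0,0,0,0]]' 0;  python3 -m pendant '[[0,0,20,0,0,0],[0,0,40,0,0,0],[0,0,45,0,0,0],[0,0,45,0,0,0],[0,0,0,0,0,0]]'
python3 - <<'E'
from h import *
m=camera_model("wrist");im=capture("wrist")[:,:,::-1]
np.save("w3.npy",m["cam_to_world"]);cv2.imwrite("pics/w3w.png",im)
s=capture("side")[:,:,::-1];cv2.imwrite("pics/w3s.png",s);print(get_state()["tcp_pos"])
p=proj("side",get_state()["tcp_pos"]).astype(int);print(p)
s=cv2.resize(s[p[1]-70:p[1]+70,p[0]-60:p[0]+60],(400,420))
cv2.imwrite("pics/w3.png",np.hstack([im[:,80:480],s]))
E
```

```text
clock: 3.4
tcp_pos: [0.4883, -0.2928, 0.0451]
tool_rot: [-2.608, -1.75, -0.001]
ft_force: [-0.4, 0.7, 0.5]
width: 0.0399
grip_force: 0.0
clock: 3.8
tcp_pos: [0.4875, -0.2937, 0.0454]
tool_rot: [-2.609, -1.748, 0.001]
ft_force: [-0.4, 1.7, -0.7]
width: 0.0242
grip_force: 29.7
clock: 4.3
tcp_pos: [0.4916, -0.2965, 0.2019]
tool_rot: [2.599, 1.741, 0.01]
ft_force: [0.6, -0.9, -2.9]
width: 0.0244
grip_force: 29.7
[ 0.48773398 -0.2938879   0.19581935]
[307 211]
```

View pics/w3.png

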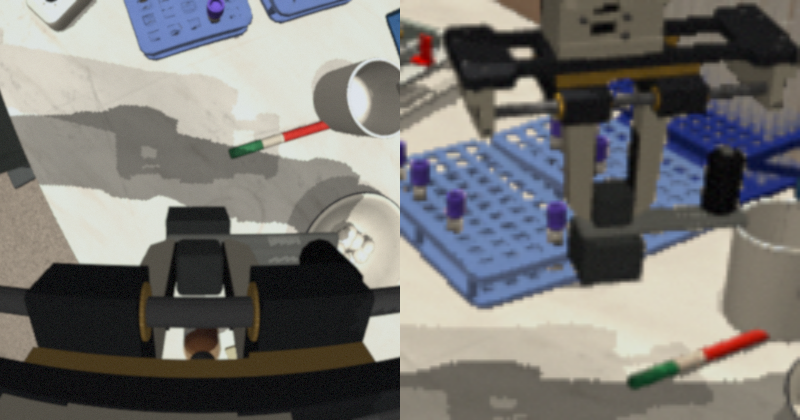

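The crank is held level, and the arm points to the handle's side. I'll carry it over to the feeder and look.

```bash
python3 -m pendant '[[0,37,8,0,0,0],[0,37,8,0,0,0],[0,37,8,0,0,0],[0,37,8,0,0,0],[0,37,8,0,0,0]]'>/dev/null; python3 -m pendant '[[0,37,0,0,0,0],[0,37,0,0,0,0],[0,37,0,0,0,0],[0,37,0,0,0,0],[0,37,0,0,0,0]]' >/dev/null;  python3 -m pendant '[[0,0,0,0,0,0],[0,0,0,0,0,0],[0,0,0,0,0,0]]'
python3 - <<'E'
from h import *
m=camera_model("wrist");im=capture("wrist")[:,:,::-1]
np.save("w4.npy",m["cam_to_world"]);cv2.imwrite("pics/w4w.png",im)
cv2.imwrite("pics/w4.png",cv2.resize(im,(800,600),interpolation=2))
E
```

```text
clock: 5.7
tcp_pos: [0.487, 0.0745, 0.234]
tool_rot: [-2.611, -1.746, 0.006]
ft_force: [-0.2, -0.8, -3.2]
width: 0.0239
grip_force: 29.8
```

View pics/w4.png

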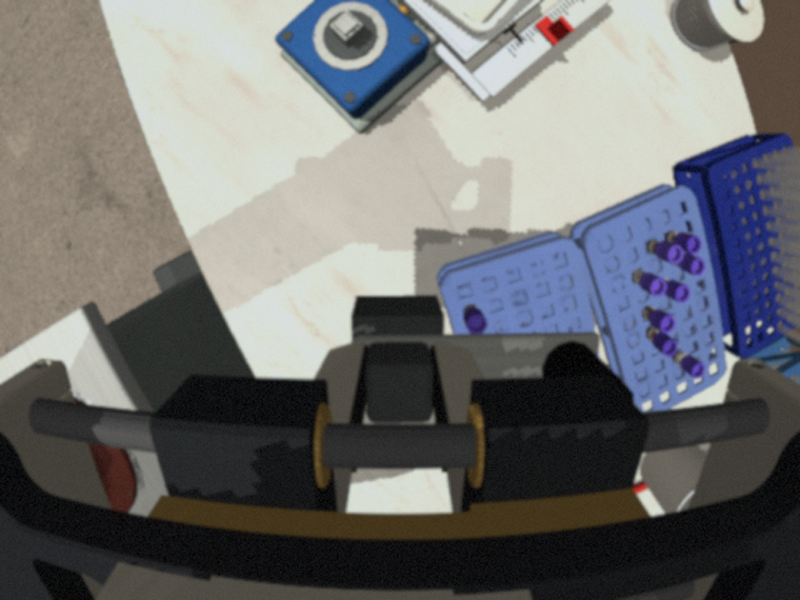

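```bash
python3 - <<'E'
from h import *
m=dict(camera_model("wrist"));m["cam_to_world"]=np.load("w4.npy")
f=lambda x,y,z:onz("wrist",(x*.7,y*.7),z,m)[:2].round(4)
L,B,R=f(278,40,.075),f(358,113,.075),f(432,45,.075)
an=lambda a,b:np.degrees(np.arctan2(*(b-a)[::-1])).round(1)
print("box",L,B,R,np.linalg.norm(L-B),np.linalg.norm(R-B),an(L,B),an(B,R))
print("collar",f(350,37,.08),"shafttop",f(347,22,.106),"red",f(556,27,.08))
a,b=f(490,100,.045),f(608,12,.045);print("strip",a,b,an(a,b))
E
```

```text
box [0.4731 0.2663] [0.5042 0.1915] [0.5703 0.2176] 0.08100771568190276 0.07106630706600706 -67.4 21.5
collar [0.5202 0.2438] shafttop [0.522  0.2461] red [0.6595 0.2016]
strip [0.5999 0.1685] [0.7267 0.2093] 17.8
```

```bash
python3 -m pendant '[[14,11,0,0,0,0.14],[14,11,0,0,0,0.14],[14,11,0,0,0,0.14],[14,11,0,0,0,0.14],[14,11,0,0,0,0.14]]'>/dev/null;  python3 -m pendant '[[0,0,0,0,0,0],[0,0,0,0,0,0],[0,0,0,0,0,0]]'
python3 - <<'E'
from h import *
m=camera_model("wrist");im=capture("wrist")[:,:,::-1]
np.save("w5.npy",m["cam_to_world"]);cv2.imwrite("pics/w5w.png",im)
cv2.imwrite("pics/w5.png",cv2.resize(im[0:240,120:440],(800,600),interpolation=2))
E
```

```text
clock: 6.55
tcp_pos: [0.5572, 0.1293, 0.2353]
tool_rot: [-1.856, -2.534, 0.003]
ft_force: [0.2, 0.1, -2.7]
width: 0.0243
grip_force: 29.8
```

View pics/w5.png

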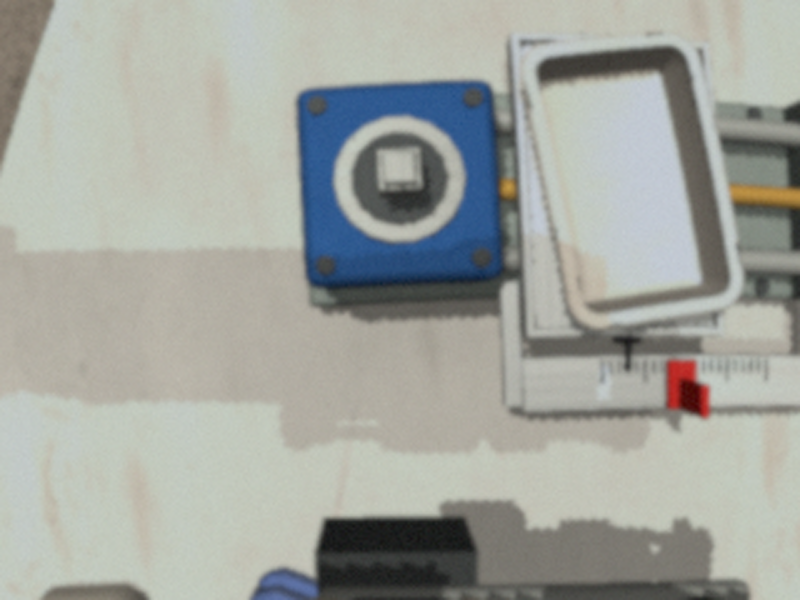

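The feeder is clear in this view. In crop coordinates the shaft top is at (400,170), the pointer tip at (628,368), and the red clamp at (682,385) with its fin leaning right. The lower edge of the held hub runs (322,520)-(468,520).

```bash
python3 - <<'E'
from h import *
m=dict(camera_model("wrist"));m["cam_to_world"]=np.load("w5.npy")
s=get_state();R=cv2.Rodrigues(s["tool_rot"])[0];t=s["tcp_pos"];print(t,np.degrees(np.arctan2(R[1,1],R[0,1])))
f=lambda x,y,z:onz("wrist",(120+x*.4,y*.4),z,m)[:2]
an=lambda a,b:np.degrees(np.arctan2(*(b-a)[::-1])).round(1)
A,B,C,D=f(299,92,.075),f(497,83,.075),f(501,279,.075),f(309,285,.075)
print("box",an(A,B),an(D,C),an(D,A)-90,an(C,B)-90,(A+B+C+D)/4,np.linalg.norm(A-B),np.linalg.norm(C-B))
print("shaft",f(399,168,.106),"collar",f(402,178,.08),"ring",f(400,179,.076))
z=t[2]-.0454
a,b=f(322,520,z),f(468,520,z);print("hub edge",a,b,an(a,b),np.linalg.norm(a-b))
c=(a+b)/2; u=(b-a)/np.linalg.norm(b-a);n=np.array([-u[1],u[0]]);print("crank origin",c-.019*n, "tcp",t[:2])
print("pointer",f(628,368,.05),"clamp",f(681,385,.05),"fin top",f(704,400,.082))
E
```

```text
[0.55730327 0.12954325 0.23545857] 17.594235686812954
box 20.3 19.4 20.400000000000006 18.599999999999994 [0.52225537 0.24570002] 0.07890317359843783 0.08107432975144847
shaft [0.52117044 0.24583603] collar [0.52220483 0.24638817] ring [0.52140916 0.24634265]
hub edge [0.53349483 0.13771082] [0.57107307 0.14957464] 17.5 0.03940652406243909
crank origin [0.55800414 0.12552425] tcp [0.55730327 0.12954325]
pointer [0.64053942 0.20381468] clamp [0.66696259 0.20506999] fin top [0.66694066 0.2022192 ]
```

```bash
python3 -m pendant '[[-9,30,0,0,0,0.035],[-9,30,0,0,0,0],[-9,30,0,0,0,0],[-9,28,0,0,0,0],[0,0,-30,0,0,0]]' >/dev/null; python3 -m pendant '[[0,0,-30,0,0,0],[0,0,-13,0,0,0],[0,0,0,0,0,0],[0,0,0,0,0,0],[0,0,0,0,0,0]]'
```

```text
clock: 7.6
tcp_pos: [0.5232, 0.2494, 0.1644]
tool_rot: [1.807, 2.568, 0.005]
ft_force: [0.3, -0.1, -3.3]
width: 0.024
grip_force: 29.8
```

```bash
python3 -m pendant '[[-2,-1,-6,0,0,0],[0,0,-4,0,0,0],[0,0,-3,0,0,0],[0,0,0,0,0,0]]'; python3 -m pendant '[[0,0,-3,0,0,0],[0,0,-3,0,0,0],[0,0,0,0,0,0]]'
```

```text
clock: 8.0
tcp_pos: [0.5196, 0.2478, 0.1491]
tool_rot: [-1.807, -2.569, 0.002]
ft_force: [-0.1, 0.1, -3.6]
width: 0.0235
grip_force: 29.8
clock: 8.3
tcp_pos: [0.5198, 0.248, 0.1431]
tool_rot: [-1.807, -2.569, 0.001]
ft_force: [0.2, -0.5, -3.6]
width: 0.0236
grip_force: 29.8
```

```bash
python3 -m pendant '[[0,0,-3,0,0,0],[0,0,-3,0,0,0],[0,0,0,0,0,0]]'; python3 -m pendant '[[0,0,-3,0,0,0],[0,0,-3,0,0,0],[0,0,-3,0,0,0],[0,0,0,0,0,0]]'
```

```text
clock: 8.6
tcp_pos: [0.5198, 0.248, 0.1372]
tool_rot: [-1.807, -2.57, 0.001]
ft_force: [0.4, -0.0, -3.9]
width: 0.0237
grip_force: 29.8
clock: 9.0
tcp_pos: [0.5198, 0.248, 0.1281]
tool_rot: [-1.807, -2.57, 0.001]
ft_force: [-0.2, 0.8, -3.3]
width: 0.0238
grip_force: 29.8
```

```bash
python3 -m pendant '[[0,0,-2,0,0,0],[0,0,-1,0,0,0],[0,0,0,0,0,0]]'; python3 -m pendant '[[0,0,-1,0,0,0],[0,0,0,0,0,0]]'
```

```text
clock: 9.3
tcp_pos: [0.5199, 0.248, 0.1255]
tool_rot: [-1.807, -2.57, 0.0]
ft_force: [-0.2, 0.0, -3.0]
width: 0.0237
grip_force: 29.8
clock: 9.5
tcp_pos: [0.5199, 0.2481, 0.1253]
tool_rot: [-1.807, -2.57, -0.0]
ft_force: [-2.3, -0.8, 1.2]
width: 0.0242
grip_force: 29.9
```

The force turned positive at the expected height, so the crank is seated. I'll release it and rise.

```bash
python3 -m pendant '[[0,0,0,0,0,0],[0,0,0,0,0,0],[0,0,0,0,0,0],[0,0,0,0,0,0],[0,0,0,0,0,0]]' 44; python3 -m pendant '[[0,0,15,0,0,0],[0,0,30,0,0,0],[0,0,30,0,0,0],[0,0,0,0,0,0]]'
python3 - <<'E'
from h import *
t0=get_state()
for n in("side","scene"):
    im=capture(n);c=proj(n,(.521,.247,.12));u,v=c.astype(int);cv2.imwrite(f"pics/s_{n}.png",im[:,:,::-1])
    print(n,c,"grip top",proj(n,(.5215,.246,.146)),"handle top",proj(n,(.5215+.07*.942,.246+.07*.336,.167)))
    g=im[v-45:v+40,u-50:u+60].max(2)
    print(n,[ (st,ctr.round(1)+[u-50,v-45]) for st,ctr in zip(*[x[1:] for x in cv2.connectedComponentsWithStats((g<55).astype(np.uint8))[2:4]]) if st[4]>15])
E
```

```text
clock: 10.0
tcp_pos: [0.5201, 0.248, 0.1247]
tool_rot: [1.807, 2.57, 0.0]
ft_force: [0.1, 0.7, -0.1]
width: 0.0437
grip_force: 0.0
clock: 10.4
tcp_pos: [0.5226, 0.2496, 0.204]
tool_rot: [1.805, 2.566, 0.013]
ft_force: [-0.6, 0.6, 1.0]
width: 0.044
grip_force: 0.0
side [206.03187222 147.7117751 ] grip top [205.63087583 140.00040318] handle top [220.78071932 126.80835336]
side [(array([50,  0,  6, 18, 75], dtype=int32), array([208.7, 110.1])), (array([ 62,  25,   8,  15, 100], dtype=int32), array([221.2, 134.1])), (array([45, 38, 10, 10, 84], dtype=int32), array([205.8, 144.4])), (array([ 43,  47,  18,  15, 174], dtype=int32), array([207.7, 156.2])), (array([ 54,  61,  17,  21, 227], dtype=int32), array([217.8, 173.1])), (array([63, 71, 21, 13, 50], dtype=int32), array([229.6, 178.3]))]
scene [210.41906938 242.28030092] grip top [209.93861015 232.65679601] handle top [185.88142145 219.72260438]
scene [(array([38,  0,  4, 15, 46], dtype=int32), array([199.3, 204.3])), (array([ 23,  23,  10,  17, 118], dtype=int32), array([187.7, 228. ])), (array([47, 35, 10, 11, 87], dtype=int32), array([211.7, 237.4])), (array([ 42,  48,  21,  15, 219], dtype=int32), array([212. , 252.5])), (array([62, 69, 11, 15, 47], dtype=int32), array([228.3, 273.5])), (array([ 2, 76, 26,  7, 63], dtype=int32), array([176.4, 276.1]))]
```

```bash
python3 - <<'E'
from h import *
p,e=two("side",(221.2,134.1),"scene",(187.7,228));q,f=two("side",(205.8,144.4),"scene",(211.7,237.4))
print(p,e,q,f,p-q,np.degrees(np.arctan2(p[1]-q[1],p[0]-q[0])));print(get_state()["tcp_pos"])
# wrist: handle dark blob
m=camera_model("wrist");im=capture("wrist");cv2.imwrite("pics/w6.png",im[:,:,::-1])
print("pred handle top px",proj("wrist",(.5864,.2705,.167),m),"grip",proj("wrist",(.5205,.247,.146),m), "pointer",proj("wrist",(.6405,.2038,.05),m),"index",proj("wrist",(.667,.205,.05),m))
E
```

```text
[0.58616094 0.26721034 0.14363442] 0.00024012722477802115 [0.51949453 0.2432554  0.13280633] 0.00019538541620946095 [0.0666664  0.02395493 0.01082809] 19.76465328043694
[0.52015908 0.24808514 0.20011164]
pred handle top px [381.9028948  236.16702673] grip [278.27602212 226.77621206] pointer [367.62052794 267.73189895] index [388.17467817 273.0717103 ]
```

Triangulation puts the handle at (0.586,0.269) with the crank at yaw 19.8° and seated. I'll grip the handle next.

```bash
python3 -m pendant '[[33,11,0,0,0,0],[33,11,0,0,0,0],[0,0,-20,0,0,0],[0,0,-25,0,0,0],[0,0,-15,0,0,0]]' 46; python3 -m pendant '[[0,0,-10,0,0,0],[0,0,0,0,0,0]]'; python3 -m pendant '[[0,0,0,0,0,0],[0,0,0,0,0,0],[0,0,0,0,0,0],[0,0,0,0,0,0]]' 0
```

```text
clock: 11.05
tcp_pos: [0.5842, 0.269, 0.1356]
tool_rot: [-1.805, -2.567, 0.009]
ft_force: [-0.3, 0.1, 0.3]
width: 0.0458
grip_force: 0.0
clock: 11.25
tcp_pos: [0.5844, 0.2692, 0.127]
tool_rot: [-1.805, -2.568, 0.007]
ft_force: [0.4, -0.0, -0.1]
width: 0.0459
grip_force: 0.0
clock: 11.65
tcp_pos: [0.5861, 0.2702, 0.1305]
tool_rot: [1.807, 2.57, 0.001]
ft_force: [-0.4, -0.2, 0.9]
width: 0.0233
grip_force: 30.0
```

```bash
python3 -c "
import numpy as np
a=np.radians(19.7-24*np.arange(16));p=np.round(70*np.c_[np.cos(a),np.sin(a)],0)
print(np.diff(p,axis=0).astype(int).tolist())"
```

```text
[[4, -29], [-8, -28], [-19, -22], [-26, -13], [-30, -1], [-26, 11], [-21, 21], [-9, 28], [2, 29], [14, 25], [23, 18], [28, 7], [29, -5], [24, -17], [15, -24]]
```

```bash
python3 -m pendant '[[4,-29,0,0,0,0],[-8,-28,0,0,0,0],[-19,-22,0,0,0,0],[0,0,0,0,0,0]]'
```

```text
clock: 12.05
tcp_pos: [0.5609, 0.1897, 0.1306]
tool_rot: [-1.809, -2.566, 0.001]
ft_force: [-1.7, 1.3, 2.1]
width: 0.0233
grip_force: 30.0
```

```bash
python3 -m pendant '[[-26,-13,0,0,0,0],[-30,-1,0,0,0,0],[-26,11,0,0,0,0],[-21,21,0,0,0,0],[-9,28,0,0,0,0]]'; python3 -m pendant '[[2,29,0,0,0,0],[14,25,0,0,0,0],[23,18,0,0,0,0],[28,7,0,0,0,0],[0,0,0,0,0,0]]'
```

```text
clock: 12.55
tcp_pos: [0.4508, 0.2352, 0.1309]
tool_rot: [1.808, 2.566, -0.003]
ft_force: [2.4, -2.5, 3.9]
width: 0.0235
grip_force: 30.0
clock: 13.05
tcp_pos: [0.5225, 0.3176, 0.1307]
tool_rot: [1.807, 2.565, 0.009]
ft_force: [-0.2, 0.9, 2.9]
width: 0.023
grip_force: 30.0
```

```bash
python3 -m pendant '[[29,-5,0,0,0,0],[24,-17,0,0,0,0],[15,-24,0,0,0,0],[4,-29,0,0,0,0],[0,0,0,0,0,0]]'
python3 - <<'E'
from h import *
m=camera_model("wrist");im=capture("wrist");cv2.imwrite("pics/w7.png",im[:,:,::-1]);np.save("w7.npy",m["cam_to_world"])
print(get_state()["tcp_pos"],get_state()["ft_force"])
hsv=cv2.cvtColor(im,cv2.COLOR_RGB2HSV);r=((hsv[...,0]<8)|(hsv[...,0]>172))&(hsv[...,1]>150)&(hsv[...,2]>90)
n,l,s,c=cv2.connectedComponentsWithStats(r.astype(np.uint8));print([(s[i],c[i]) for i in range(1,n) if s[i][4]>8])
print("pointer@+12mm",proj("wrist",(.6405+.0113,.2038+.004,.05),m),proj("wrist",(.667,.205,.05),m))
E
```

```text
clock: 13.55
tcp_pos: [0.5902, 0.2367, 0.1301]
tool_rot: [1.815, 2.564, -0.005]
ft_force: [-0.6, -1.2, 4.6]
width: 0.0234
grip_force: 30.0
[0.59042486 0.23919346 0.13033587] [-0.29431413 -0.1793918   4.26146468]
[]
pointer@+12mm [336.14601239 268.46909016] [350.7871147  276.05387913]
```

```bash
python3 -m pendant '[[-8,-28,0,0,0,0],[-19,-22,0,0,0,0],[-26,-13,0,0,0,0],[-30,-1,0,0,0,0],[-26,11,0,0,0,0]]'; python3 -m pendant '[[-21,21,0,0,0,0],[-9,28,0,0,0,0],[2,29,0,0,0,0],[14,25,0,0,0,0],[23,18,0,0,0,0]]';python3 -m pendant '[[28,7,0,0,0,0],[29,-5,0,0,0,0],[24,-17,0,0,0,0],[15,-24,0,0,0,0],[4,-29,0,0,0,0]]'; python3 -m pendant '[[0,0,0,0,0,0],[0,0,0,0,0,0]]'
```

```text
clock: 14.1
tcp_pos: [0.4831, 0.1876, 0.131]
tool_rot: [1.806, 2.564, 0.008]
ft_force: [4.5, 0.1, 0.7]
width: 0.0237
grip_force: 30.0
clock: 14.6
tcp_pos: [0.4887, 0.311, 0.1304]
tool_rot: [1.799, 2.574, -0.002]
ft_force: [1.0, -6.7, 2.9]
width: 0.024
grip_force: 30.0
clock: 15.1
tcp_pos: [0.5906, 0.2457, 0.1306]
tool_rot: [-1.801, -2.572, -0.01]
ft_force: [-2.7, 2.0, 3.2]
width: 0.0235
grip_force: 30.0
clock: 15.3
tcp_pos: [0.5904, 0.2416, 0.1305]
tool_rot: [1.806, 2.569, 0.002]
ft_force: [-0.2, -0.4, 4.9]
width: 0.0236
grip_force: 30.0
```

```bash
python3 -m pendant '[[0,0,0,0,0,0],[0,0,0,0,0,0],[0,0,0,0,0,0],[0,0,20,0,0,0],[0,0,40,0,0,0]]' 46; python3 -m pendant '[[0,0,40,0,0,0],[30,-25,20,0,0,0],[30,-25,0,0,0,0],[30,-24,0,0,0,0],[0,0,0,0,0,0]]' 93;python3 -m pendant '[[0,0,0,0,0,0],[0,0,0,0,0,0],[0,0,0,0,0,0]]'
cat > meas.py <<'E'
from h import *
import sys
m=camera_model("wrist");im=capture("wrist");cv2.imwrite("pics/"+sys.argv[1],im[:,:,::-1]);np.save(sys.argv[1]+".npy",m["cam_to_world"])
print(get_state()["tcp_pos"])
hsv=cv2.cvtColor(im,cv2.COLOR_RGB2HSV);r=((hsv[...,0]<8)|(hsv[...,0]>172))&(hsv[...,1]>130)&(hsv[...,2]>60)
n,l,s,c=cv2.connectedComponentsWithStats(r.astype(np.uint8))
for i in range(1,n):
    if s[i][4]>8: print("red",s[i],c[i].round(1))
i=max(range(1,n),key=lambda i:s[i][4]);x,y,w,h,_=s[i]
print("pred index",proj("wrist",(.667,.205,.05),m))
np.set_printoptions(linewidth=250)
print("x0,y0",x-18,y-14)
g=im[y-14:y+h+6,x-18:x+w+18].max(2)
for row,rr in zip(g,r[y-14:y+h+6,x-18:x+w+18]): print("".join(" ##" if k else f"{v:3d}"[:3] if 0 else f"{v//10:3d}" for v,k in zip(row,rr)))
E
python3 meas.py m1.png
```

```text
clock: 15.8
tcp_pos: [0.5875, 0.2403, 0.1863]
tool_rot: [-1.803, -2.567, 0.012]
ft_force: [1.3, 0.1, -0.0]
width: 0.046
grip_force: 0.0
clock: 16.3
tcp_pos: [0.6837, 0.1598, 0.2481]
tool_rot: [1.816, 2.557, -0.006]
ft_force: [-0.3, -0.1, -1.0]
width: 0.0816
grip_force: 0.0
clock: 16.6
tcp_pos: [0.6789, 0.1691, 0.2497]
tool_rot: [-1.803, -2.572, -0.001]
ft_force: [-1.2, 0.1, 0.1]
width: 0.093
grip_force: 0.0
[0.67906785 0.16886532 0.24983536]
red [273 143  12  21 221] [278.4 152.1]
pred index [279.58312593 152.21325289]
x0,y0 255 129
 13 11 12 12 12 12 11 10 10  9  9  9  9  9  9  9  9  9  9  9  8  9  9  9  9  9 10 10 11 12 12 12 12 13 14 14 14 15 14 14 14 15 15 15 15 15 15 16
 14 11 11 10  9  9  9  9  9  9  8  8  9  9  9  8  8  9  9  9  9  9  9 10 10 10 11 12 13 14 14 13 14 15 15 15 15 15 15 15 15 15 15 15 15 15 15 15
 13 12 11 10  9  8  9  8  8  8  8  8  8  8  8  8  8  8  8  8  8  8  9 10 10 10 10 11 12 13 13 13 13 13 13 13 13 13 13 14 13 13 13 13 13 13 13 13
 12 11 10 10  9  8  8  8  8  8  8  8  8  8  8  7  7  6  6  7  6  6  7  8  8  7  8  9 10 11 11 11 11 11 11 11 11 11 11 10 10 10
[... 4683 characters left out ...]
 12 12 13 12 11 11 12 13 13 13 13 14 14 13 14 15 15 13 12 11 11 11 12 11 10  9  8  9  9  9 10 12 14 14 13 13 14 14 14 13
 14 14 14 14 14 15 15 15 14 14 15 14 14 14 14 15 15 15 15 16 15 15 15 16 16 15 14 14 13 14 14 13 11 10  9  8  9  9 11 14 15 15 15 15 15 15 16 15
 15 16 15 15 15 16 16 15 15 15 15 15 15 15 16 16 16 16 16 16 16 16 16 16 16 16 16 15 15 15 15 15 13 11  9  9  9 10 12 14 16 16 15 16 16 16 16 16
 16 16 16 16 15 16 16 16 16 16 15 15 15 16 16 16 16 16 16 17 16 16 16 16 16 16 16 16 15 16 15 15 15 12 10  9  9 10 13 15 15 16 16 16 16 16 16 16
 16 16 16 16 16 16 16 16 15 16 15 15 16 15 16 16 16 16 16 16 16 16 16 16 16 16 16 16 16 15 16 16 15 14 12 10  9 10 12 15 15 16 16 16 15 16 16 16
```

In the measured picture the pointer is at column 276.6 and the index at 278.5. That is about 2.1 mm short, or 63° more. I'll take the handle again.

```bash
python3 -m pendant '[[-30,25,0,0,0,0],[-30,25,0,0,0,0],[-29,23,0,0,0,0],[0,0,-40,0,0,0],[0,0,0,0,0,0]]' 46; python3 -m pendant '[[0,0,-40,0,0,0],[0,0,-25,0,0,0],[0,0,-14,0,0,0],[0,0,0,0,0,0],[0,0,0,0,0,0]]';python3 -m pendant '[[0,0,0,0,0,0],[0,0,0,0,0,0],[0,0,0,0,0,0],[0,0,0,0,0,0]]' 0
```

```text
clock: 17.15
tcp_pos: [0.5865, 0.2404, 0.2059]
tool_rot: [-1.799, -2.57, 0.013]
ft_force: [-0.8, -1.7, -0.2]
width: 0.0577
grip_force: 0.0
clock: 17.65
tcp_pos: [0.5922, 0.2402, 0.1319]
tool_rot: [1.807, 2.568, 0.003]
ft_force: [0.7, 0.9, -0.4]
width: 0.0456
grip_force: 0.0
clock: 18.05
tcp_pos: [0.5912, 0.2401, 0.1314]
tool_rot: [1.807, 2.569, 0.001]
ft_force: [0.4, -0.2, 1.0]
width: 0.0234
grip_force: 30.0
```

```bash
python3 -m pendant '[[-6,-24,0,0,0,0],[-15,-21,0,0,0,0],[-21,-14,0,0,0,0],[0,0,0,0,0,0],[0,0,0,0,0,0]]'; python3 -m pendant '[[0,0,0,0,0,0],[0,0,0,0,0,0],[0,0,0,0,0,0],[0,0,20,0,0,0],[0,0,40,0,0,0]]' 46; python3 -m pendant '[[0,0,40,0,0,0],[30,-5,20,0,0,0],[30,-5,0,0,0,0],[30,-4,0,0,0,0],[40,0,0,0,0,0]]' 93;python3 -m pendant '[[0,0,0,0,0,0],[0,0,0,0,0,0],[0,0,0,0,0,0],[0,0,0,0,0,0]]'
python3 meas.py m2.png | head -34 | cut -c1-170
```

```text
clock: 18.55
tcp_pos: [0.5496, 0.1809, 0.1314]
tool_rot: [1.806, 2.569, 0.001]
ft_force: [0.3, -0.5, 3.1]
width: 0.0232
grip_force: 30.0
clock: 19.05
tcp_pos: [0.5468, 0.1803, 0.1879]
tool_rot: [-1.804, -2.566, 0.011]
ft_force: [0.1, 0.0, 0.1]
width: 0.0461
grip_force: 0.0
clock: 19.55
tcp_pos: [0.6797, 0.1665, 0.2511]
tool_rot: [1.807, 2.57, -0.001]
ft_force: [0.3, 0.5, -0.5]
width: 0.082
grip_force: 0.0
clock: 19.95
tcp_pos: [0.678, 0.1677, 0.2513]
tool_rot: [-1.805, -2.571, -0.0]
ft_force: [-1.0, 0.8, 0.7]
width: 0.0925
grip_force: 0.0
[0.67814671 0.16761384 0.25146661]
red [274 141  12  22 219] [279.8 150.8]
pred index [280.66364922 151.04376964]
x0,y0 256 127
 15 14 14 14 14 14 14 14 13 13 12 10 10 10 10 10 10 10 10  9  9  9  9  9  9  9  9  9  9  9  9  9 10 11 11 11 11 12 12 12 12 13 13 13 12 13 13 13
 15 15 14 13 12 11 11 11 10 10 10  9  9  9  9  9 10  9  9  9  9  9  9  9  9 10 10 10 10 10 10 10 12 13 14 14 13 14 15 14 14 15 16 15 15 15 15 15
 17 16 15 13 11  9  9  9  9  9  9  9  9  9  9  9  9  9  9  9  9  9 10 10  9 10 10 11 10 10 11 12 13 14 15 14 14 15 15 15 15 16 16 15 15 1
[... 3222 characters left out ...]
 17 17 17 17 17 17 17 16 16 16 16 ## ## ## ## ## ## ## ## ## ## ## 14 15 16 16 17 16 17 17 16 16 16 17 16 17 16 16 16 16
 16 17 17 16 17 17 16 17 17 17 17 16 16 17 17 17 16 15 16 ## ## ## ## ## ## ## ## ## ## 12 13 14 16 16 17 16 17 16 16 16 16 16 16 16 16 16 16 16
 17 17 17 17 17 17 17 17 17 17 16 16 16 17 17 16 16 15 16 ## ## ## ## ## ## ## ## ## ## 10 11 13 14 16 16 16 16 16 16 16 16 16 16 16 16 16 16 16
 17 17 17 17 16 17 17 16 16 16 16 17 16 17 16 17 16 16 15 ## ## ## ## ## ## ## ## ## ## ## 10 12 14 16 16 16 16 16 16 16 16 16 16 16 16 16 16 16
 17 16 16 16 16 16 16 16 16 16 16 16 16 16 16 16 16 15 16 ## ## ## ## ## ## ## ## ## ## ## 10 12 14 16 16 16 16 16 16 16 16 16 16 16 16 16 16 16
```

The pointer and index now sit in the same column (279.5). I'll check that the crank is still seated, then hand in.

```bash
python3 - <<'E'
from h import *
P={}
for n in("side","scene"):
    im=capture(n);u,v=proj(n,(.521,.247,.13)).astype(int);g=im[v-22:v+25,u-40:u+40].max(2)
    _,_,s,c=cv2.connectedComponentsWithStats((g<55).astype(np.uint8))
    print(n,[(s[i].tolist(),(c[i]+[u-40,v-22]).round(1).tolist()) for i in range(1,len(s)) if s[i][4]>30])
    print(proj(n,(.5205,.2465,.133)),proj(n,(.5475,.181,.1436)))
E
```

```text
side [([55, 17, 9, 15, 104], [224.0, 146.1]), ([36, 19, 11, 9, 69], [206.1, 145.0]), ([34, 30, 17, 11, 140], [206.8, 157.0]), ([49, 40, 12, 7, 46], [221.1, 166.2])]
[205.61107704 143.9328473 ] [223.28703443 146.28187508]
scene [([50, 0, 9, 15, 110], [223.9, 222.6]), ([36, 18, 11, 9, 71], [211.0, 238.4]), ([32, 29, 20, 15, 202], [211.8, 252.9])]
[210.36203479 237.58342899] [224.51762459 222.40509818]
```

```bash
python3 -c "
from workcell import hand_in;print(hand_in())"
```

```text
the job is handed in; nothing more can be done
None
```

I wound the carriage until the pointer lined up with the red index, within about 0.5 mm in the last wrist picture. The crank is seated and released, and the job is handed in at about 20 s of the 72 s; no verdict came back, and I didn't recheck the dish's position at the end.

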